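# Hang the dip cup in the swivelling drying cabinet

## Robot

A 6-joint arm with a two-finger parallel gripper is mounted at the origin on a cart in front of the work surface, level with it; the furniture and walls round the work are solid. World frame = base frame: x ahead of the robot, y to its left, z up, the work surface at z = 0. Lengths are in m, angles in rad, forces in N, time in s.
With the tool pointing down it reaches from about 0.25 to 0.775 m from the base axis. Payload 4 kg.
Tool frame: the origin (TCP) lies at the very end of the fingers, on their centre line; the grasp point (between the pads) lies 19 mm behind it; x points along the fingers, y is the direction in which the jaws open and shut, and the axes are right-handed (so a half turn about x gives the same grasp; the last joint's range is limited). The gripper opens to 94 mm and grips with 3 to 60 N. Pads are 16 mm wide; open, the fingers measure 119 mm over their backs; the gripper's body (75 mm by 177 mm) begins 78 mm behind the grasp point.
Start: joints at [-1.432, 0.087, 1.371, -0, 1.684, -0.103], TCP at [0.132, -0.534, 0.206] pointing down, gripper open.
Joint ranges: [-3.1, 3.1], [-0.76, 2.03], [0.27, 2.55], [-1.08, 4.22], [0.17, 2.65], [-2.57, 2.57]. Speed limits (rad/s): [2.79, 2.79, 3.14, 3.14, 3.14, 3.14].

## Interface

Orientations are given as [roll, pitch, yaw] about the fixed x, y, z axes, in that order (R = Rz(yaw) Ry(pitch) Rx(roll)).
In Python, from bench import robot gives the robot as it stands.
- The arm moves only by the tool carry_out, never from a script. Its argument "targets" is a list of rows, each a list of 5 numbers: the closure, from 0 (fully open) to 1 (shut), then the shift along the tool's x, y, z in cm, then the turn about the tool's x in degrees. In form: [[fingers, tx, ty, tz, turn], ...]. A call has 1 to 20 rows; each row shifts and turns the commanded pose from where the row before left it, along the tool's axes as they then stand; what a row does not reach is not made up. A row lasts 1/10 s, in which the tool goes at most 50 mm and 8.59 degrees, less where a joint would pass 70% of its speed; a pose out of reach is approached as far as the arm can. A call is refused whole if a number of a shift passes 5 or a number of a turn 8.59, either way. A call with a gripper value outside its range is refused whole. The fingers move at their own pace and stop on an object; the grip force is fixed at half the most. Time passes only in rows, so rows that do not move let the fingers close. It gives the time, the measured TCP pose, the force and the opening at its end, in the units of the state.
- robot.get_obs(): the state, without advancing time (a new reading comes with each control period).
- robot.snapshot(name): name is "scene" or "top"; returns a dict with "image" (420x560x3 uint8, red, green, blue), "camera_matrix" (3x3 intrinsics, pixels), "pose" (4x4, takes a point from camera to world coordinates). Camera axes: x right, y up, looking along -z (the intrinsics and any distortion apply to the point x, -y, -z); pixel columns grow to the right and rows downward; lengths in m; the calibration is good to about 2 mm. A picture is of the moment at which its call begins. There is no depth.
- robot.close_job(): hands the job in, once; it reports no verdict.
The state is a dict: "time": time; "joint_positions": joint angles; "qvel": joint speeds; "joint_torque": joint torques, N m; "tool_pos": TCP position; "ee_rot": TCP orientation; "wrist_force": force on the tool from outside, world axes, zero at the start; "wrist_torque": the same for the moment, N m; "width": finger opening in m.
Only numpy, scipy, OpenCV 4.12 (cv2) and the standard library are available. Lean on these libraries where they do the work, as an engineer would, in place of code of your own. Each camera call takes 0.05 s, during which the arm holds its last target. There are 200 camera calls.

## Task

Push the small drying cabinet round on its clicking swivel base, by its turning bar, to the click at which its open front faces the front edge of the bench (where the robot stands). Then take the steel dip cup by its grip, pass it in through the narrow front opening and the roof slot without touching the cabinet's walls, and set its wire bail gently onto the hook inside, keeping hold until the hook carries it. Leave it hanging there, and do not disturb the pots, jars and bottles standing round.

Things in the scene. Friction and masses are not known exactly. Their poses are not given: they have to be found in the camera images.
- blue_lid_jar: closed white jar with a blue lid, 72 mm across, 85 mm tall, origin at the centre of its underside; a bystander
- dip_cup: loose steel dip cup, 228 mm tall, 120 to 200 g; origin at the centre of its underside, z up its handle; stands upright on the bench. Cup 44 mm across, 45 tall; a bail of 5 mm wire above it in the cup's y-z plane, 54 mm wide outside, round top 105 (inside) to 110 mm up; stem 8 mm thick; collar 22 mm across 177 to 180 mm up; then the grip
- housing: the white cabinet that turns: sheet box 120 mm deep (x), 116 wide (y), 184 tall, walls 5; origin at the centre of its underside, 27 mm above the bench, on the swivel axis; -x points out of the opening. The 4 mm floor is closed. A slot 34 mm wide runs along the middle of the roof (top 184, underside with trim 178 mm up) from the front edge back to x = +36 mm
- red_cap_bottle: closed white plastic bottle with a red cap, 68 mm across, 200 mm tall, origin at the centre of its underside; a bystander
- swivel_base: fixed round grey base of the cabinet, 172 mm across, 22 mm tall; origin at the centre of its underside, on the vertical swivel axis. Its -x axis is the front direction, the way the opening must face at the end (within 10 degrees of straight toward the robot's side)
- white_jar: low closed white jar, 71 mm across, 70 mm tall, origin at the centre of its underside; a bystander
- white_pot: closed white pot, 100 mm across, 140 mm tall, origin at the centre of its underside; a bystander
- cabinet (a joint): turn of the cabinet on its base, rad, positive counter-clockwise from above; 0 = opening faces the base's front. Clicks and stays every pi/6 (30 degrees); range -1.4 to +0.65. Starts one or two clicks clockwise (negative) of 0 and can be pushed on past 0. A click takes about 0.4 N m; past half-way it snaps on into the next by itself
- bar_end (a point): centre of the black ball (20 mm across) ending the turning bar: a level steel bar 12 mm thick out of the housing's -y side, radial, bare from 62 to 118 mm from the swivel axis, ball centre at 128 mm; 185 mm above the bench, 26 mm below the roof's top; axes as the housing
- cup_eye (a point): underside of the top of the wire bail, 105 mm above the cup's underside, 99 mm below the grip's centre: the point that rests on the hook. The bail's window (44 mm wide inside, 60 high above the cup's rim) looks along the cup's x axis, the same both ways
- cup_grip (a point): centre of the grip at the top of the dip cup: a square grey plastic block 18 x 18 x 48 mm with sides along the cup's x and y, 204 mm above the cup's underside
- hook_low (a point): point fixed to the housing at x = +3, y = 0, z = 122 mm in its frame; axes as the housing. The hook (6 mm wire, level, pointing to the front at y = 0) is clamped so that the top of its shank lies 0 to 15 mm above this point, how far is not told: feel or look. Bare shank from 17 mm in front of it to 17 mm behind; tip 20 to 27 mm in front, 12 mm above the shank. Holds against 25 N
- opening (a point): middle of the front opening (73 mm wide between the jambs, as high as the cabinet, open into the roof slot above), on the outer face, 92 mm above the housing's origin; axes as the housing

How it is judged:
On the way, in this order (a step that is already met when the one before it is completed fails the run):
1. the cabinet stands at the click where its opening faces front, within 0.1 rad (value of joint cabinet between -0.1 and 0.1 rad), for 0.3 s.
2. the hook carries the dip cup (over 0.5 N) while the gripper still holds it (all of step 1 and x of cup_eye in the frame of housing between -0.018 and 0.024 m and y of cup_eye in the frame of housing between -0.014 and 0.014 m and z of cup_eye in the frame of housing between 0.115 and 0.143 m and contact force between dip_cup and swivel_base above 0.5 N and contact force between dip_cup and housing below 0.3 N and contact force between dip_cup and the fingers above 1 N), for 0.1 s.
At the end, for the whole second after the job is handed in: The opening faces front (joint within 0.1 rad of 0); the released dip cup hangs at rest by its bail on the hook, upright within 0.2 rad, touching no wall; the bail's top lies -18 to +24 mm in x, within 14 mm in y, 115 to 143 mm up in the housing's frame (all of step 1 and x of cup_eye in the frame of housing between -0.018 and 0.024 m and y of cup_eye in the frame of housing between -0.014 and 0.014 m and z of cup_eye in the frame of housing between 0.115 and 0.143 m and contact force between dip_cup and swivel_base above 0.5 N and contact force between dip_cup and housing below 0.3 N and angle between dip_cup's own z axis and vertical below 0.2 rad and linear speed of dip_cup below 0.05 m/s).
It fails at once if the dip cup touches the cabinet's walls, roof or floor (over 0.5 N) (contact force between dip_cup and housing above 0.5 N).
It fails at once if the dip cup is pressed or dropped hard on the hook (over 20 N) (contact force between dip_cup and swivel_base above 20 N).
It fails at once if a bystander is moved by more than 30 mm (distance of any of red_cap_bottle, white_pot, white_jar, blue_lid_jar from where it was at the start of the episode above 0.03 m).
It also fails if it takes over 67 s, if anything falls off the work surface, if the arm or the gripper's body presses on something with over 40 N, if the wrist force passes 120 N, or if a joint passes its speed limit or range.

## Working session

There is one attempt and no reset: what is moved stays moved. The work goes in short steps, Python scripts to look and compute and a tool call to move; the robot and the scene stay as the last step left them, time stands still between calls to the robot, and variables do not carry over. Pictures are saved under pics/ and viewed, about 8 in all and at most 12, crops included, and the job is handed in when it is done.

Besides the shell and the picture viewer there is one more tool, called as name(argument=value, ...) on one line, values as JSON. carry_out: Moves the arm, as the interface text tells. Its arguments: {"type":"object","properties":{"targets":{"type":"array","items":{"type":"array","items":{"type":"number"}}}},"required":["targets"]}

```bash
mkdir -p pics; cat > h.py <<'E'
import numpy as np, cv2
from bench import robot
def snap(n,f=None):
    s=robot.snapshot(n)
    if f: cv2.imwrite('pics/'+f,s['image'][:,:,::-1])
    return s
def ray(s,u,v):
    K=np.array(s['camera_matrix']);P=np.array(s['pose'])
    d=np.linalg.inv(K)@[u,v,1]; d=P[:3,:3]@(d*[1,-1,-1]); return P[:3,3],d
def onz(s,u,v,z):
    o,d=ray(s,u,v); return o+d*(z-o[2])/d[2]
def proj(s,p):
    K=np.array(s['camera_matrix']);P=np.array(s['pose'])
    c=P[:3,:3].T@(np.array(p)-P[:3,3])*[1,-1,-1]; q=K@c; return q[:2]/q[2]
E
python3 - <<'E'
from h import *
np.set_printoptions(precision=4,suppress=True)
a=snap('scene','s0.png');b=snap('top','t0.png')
for s in(a,b):print(np.array(s['pose']),np.array(s['camera_matrix']),[k for k in s])
print(robot.get_obs())
E
```

```text
[[ 0.6437  0.3059 -0.7014 -0.3663]
 [-0.7651  0.2771 -0.5813 -0.7531]
 [ 0.0165  0.9108  0.4124  0.6577]
 [ 0.      0.      0.      1.    ]] [[485.1584   0.     276.9659]
 [  0.     485.1584 212.1396]
 [  0.       0.       1.    ]] ['image', 'camera_matrix', 'pose']
[[-0.4212  0.716  -0.5567 -0.4158]
 [-0.907  -0.332   0.2592  0.452 ]
 [ 0.0008  0.6141  0.7892  1.4591]
 [ 0.      0.      0.      1.    ]] [[523.8677   0.     291.0185]
 [  0.     523.8677 209.3886]
 [  0.       0.       1.    ]] ['image', 'camera_matrix', 'pose']
{'time': 0.1, 'joint_positions': array([-1.4321,  0.0879,  1.3721, -0.    ,  1.6836, -0.1031]), 'qvel': array([ 0.0015, -0.0024, -0.0035, -0.0007,  0.0004, -0.0002]), 'joint_torque': array([  0.0019, -34.1252, -30.3302,   0.0719,   0.0304,  -0.0001]), 'tool_pos': array([ 0.1316, -0.5335,  0.2044]), 'ee_rot': array([-1.666 ,  1.5688,  1.7174]), 'wrist_force': array([-0.5275,  0.6713, -1.0868]), 'wrist_torque': array([-0.0119,  0.0728,  0.031 ]), 'width': 0.09385629053275947}
```

View pics/s0.png

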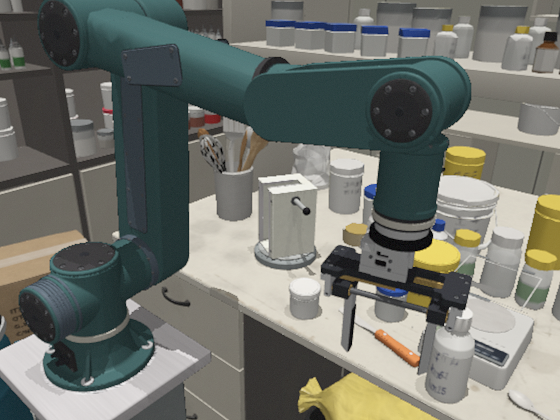

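View pics/t0.png

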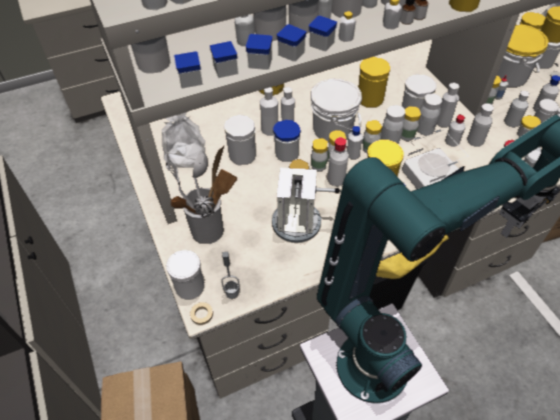

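```bash
python3 - <<'E'
from h import *
a=cv2.imread('pics/s0.png');b=cv2.imread('pics/t0.png')
c1=cv2.resize(a[165:325,240:370],None,fx=3,fy=3,interpolation=cv2.INTER_CUBIC)
c2=cv2.resize(b[150:310,215:350],None,fx=3,fy=3,interpolation=cv2.INTER_CUBIC)
cv2.imwrite('pics/c0.png',np.hstack([c1,c2]))
s=snap('top');t=snap('scene')
for n,u,v,z in[('base',297,222,.022),('pot',185,262,.14),('cupbottom',232,290,0),('grip',226,258,.204),('redcap',340,143,.2)]:print(n,onz(s,u,v,z).round(3))
for n,u,v,z in[('base',286,250,.022),('wjar',305,287,.07),('blue',392,288,.085),('ball',306,208,.185)]:print(n,onz(t,u,v,z).round(3))
E
```

```text
base [ 0.54  -0.016  0.022]
pot [0.468 0.386 0.14 ]
cupbottom [0.4   0.277 0.   ]
grip [0.389 0.28  0.204]
redcap [ 0.661 -0.231  0.2  ]
base [ 0.541 -0.036  0.022]
wjar [ 0.37  -0.227  0.07 ]
blue [ 0.472 -0.382  0.085]
ball [ 0.503 -0.123  0.185]
```

View pics/c0.png

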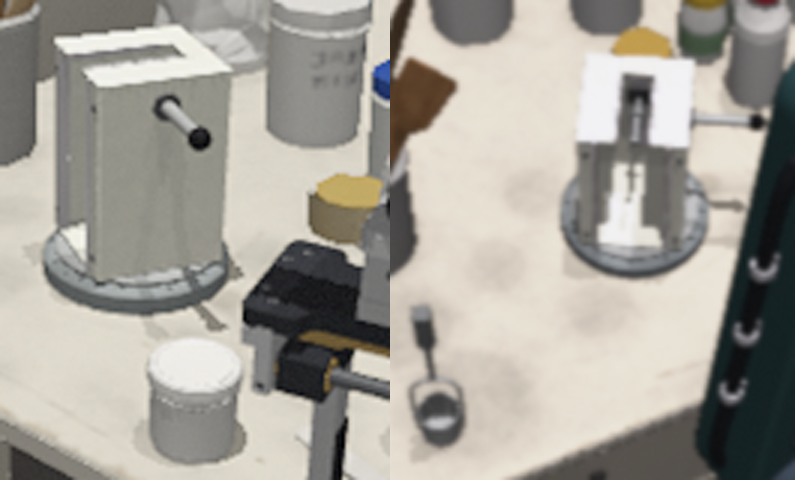

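```bash
cat >> h.py <<'E'
from scipy.spatial.transform import Rotation as Ro
np.set_printoptions(precision=4,suppress=True)
def R(o=None):
    o=o or robot.get_obs(); return Ro.from_euler('xyz',o['ee_rot']).as_matrix()
def tri(ps):
    A=np.zeros((3,3));b=np.zeros(3)
    for s,u,v in ps:
        o,d=ray(s,u,v);d=d/np.linalg.norm(d);M=np.eye(3)-np.outer(d,d);A+=M;b+=M@o
    p=np.linalg.solve(A,b); return p,[np.linalg.norm(np.cross(p-ray(s,u,v)[0],ray(s,u,v)[1]/np.linalg.norm(ray(s,u,v)[1]))) for s,u,v in ps]
def to(p,yaw=None):
    """tool-frame shift in cm to bring TCP to world p; yaw of tool y axis"""
    o=robot.get_obs();r=R(o);print('tcp',o['tool_pos'],'F',o['wrist_force'],'w',o['width'],'t',o['time'])
    print('tooly',r[:,1],'shift cm',r.T@(np.array(p)-o['tool_pos'])*100)
E
python3 - <<'E'
from h import *
s=snap('top');t=snap('scene')
T=lambda x,y:((x-390)/3+215,y/3+150)
S=lambda x,y:(x/3+240,y/3+165)
print('ball',tri([(s,*T(757,122)),(t,*S(200,138))]),onz(s,*T(757,122),.185),onz(t,*S(200,138),.185))
for n,l,f,c in(('top',s,T,[(583,55),(695,60),(692,150),(578,145)]),('scene',t,S,[(180,28),(230,72),(90,82),(57,42)])):
    q=np.array([onz(l,*f(*x),.211)[:2] for x in c]);print(n,q,q.mean(0))
print('cuptop',onz(s,*T(422,310),.228),'cup rim',onz(s,*T(437,410),.045),'bailtop',onz(s,*T(435,385),.108))
# red mask of cap, white_pot
im=s['image'];h=cv2.cvtColor(im,cv2.COLOR_RGB2HSV)
to((.45,-.2,.28))
E
```

```text
ball (array([ 0.4919, -0.1329,  0.183 ]), [np.float64(0.0009813337239137471), np.float64(0.0009813337239136515)]) [ 0.4894 -0.1313  0.185 ] [ 0.4901 -0.1351  0.185 ]
top [[ 0.6321  0.0057]
 [ 0.5752 -0.0999]
 [ 0.4659 -0.0417]
 [ 0.5209  0.0611]] [ 0.5485 -0.0187]
scene [[ 0.6247 -0.0103]
 [ 0.5676 -0.1068]
 [ 0.472  -0.0351]
 [ 0.523   0.0472]] [ 0.5468 -0.0263]
cuptop [0.3883 0.2789 0.228 ] cup rim [0.3872 0.282  0.045 ] bailtop [0.3785 0.2814 0.108 ]
tcp [ 0.1317 -0.5338  0.2051] F [ 0.4216  0.0385 -0.7668] w 0.09399137679757445 t 0.3
tooly [ 0.2395 -0.9709 -0.0007] shift cm [ -7.4682 -24.7941 -38.9011]
```

carry_out(targets=[[0.5,-3.7,0,0,0],[1,-3.8,0,0,0],[1,0,-2.71,-3.23,0],[1,0,-2.71,-3.23,0],[1,0,-2.71,-3.23,0],[1,0,-2.71,-3.23,0],[1,0,-2.71,-3.23,0],[1,0,-2.71,-3.23,0],[1,0,-2.71,-3.23,0],[1,0,-2.71,-3.23,0],[1,0,-2.71,-3.23,0],[1,0,-2.71,-3.23,0],[1,0,-2.71,-3.23,0],[1,0,-2.71,-3.23,0],[1,0,0,0,0]])

```text
time: 1.8
tool_pos: [0.4319, -0.1216, 0.2802]
ee_rot: [-2.035, 1.569, 1.356]
wrist_force: [-0.5, -0.4, -0.8]
width: 0.0003
```

```bash
python3 - <<'E'
from h import *
to((.435,-.125,.165)); print(robot.get_obs()['joint_positions'])
E
```

```text
tcp [ 0.4319 -0.1216  0.2802] F [-0.528  -0.3742 -0.7573] w 0.00026041552731275776 t 1.8
tooly [ 0.2468 -0.9691 -0.0016] shift cm [11.5176  0.4218 -0.2051]
[-0.4024 -0.142   1.4478  0.0019  1.8362  0.9196]
```

carry_out(targets=[[1,3.9,0,0,0],[1,3.8,0,0,0],[1,3.8,0,0,0],[1,0,0.25,-0.97,0],[1,0,0.25,-0.97,0],[1,0,0.25,-0.97,0],[1,0,0.25,-0.97,0],[1,0,0.25,-0.97,0],[1,0,0.25,-0.97,0],[1,0,0.25,-0.97,0],[1,0,0.25,-0.97,0],[1,0,0.22,-0.78,0],[1,0,0,0,0],[1,0,0,0,0],[1,0,0,0,0]])

```text
time: 3.3
tool_pos: [0.5183, -0.1265, 0.1656]
ee_rot: [2.477, 1.571, -0.422]
wrist_force: [0.5, -0.8, 1.0]
width: 0.0007
```

```bash
python3 - <<'E'
from h import *
to((.522,-.122,.165))
a=snap('scene','s1.png')['image'];b=snap('top','t1.png')['image']
c1=cv2.resize(a[150:330,230:380],None,fx=2.6,fy=2.6,interpolation=cv2.INTER_CUBIC)
c2=cv2.resize(b[150:330,215:365],None,fx=2.6,fy=2.6,interpolation=cv2.INTER_CUBIC)
cv2.imwrite('pics/c1.png',np.hstack([c1,c2])[:,:,::-1])
E
```

```text
tcp [ 0.5183 -0.1265  0.1656] F [ 0.5253 -0.7686  0.9873] w 0.0007217625160422262 t 3.3
tooly [ 0.2396 -0.9709  0.0001] shift cm [ 0.0555 -0.3465 -0.4645]
```

View pics/c1.png

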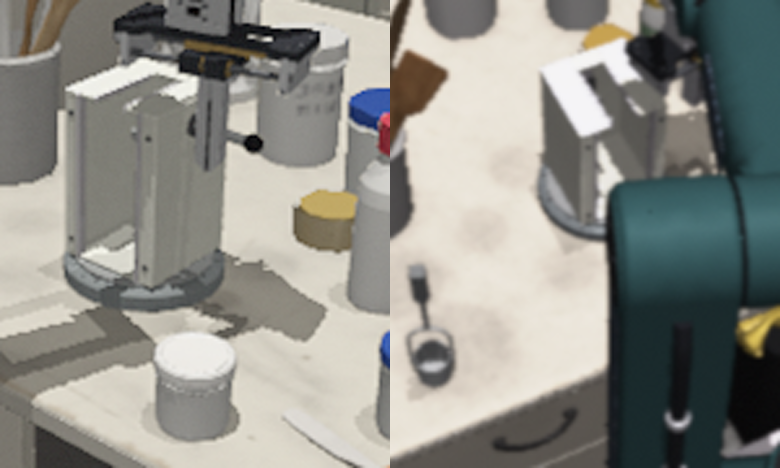

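carry_out(targets=[[1,0,-0.75,2.9,0],[1,0,-0.75,2.9,0],[1,-4,0,0,0],[1,-4,0,0,0],[1,-4,0,0,0],[1,0,1.78,3.53,0],[1,0,1.78,3.53,0],[0,0,1.78,3.53,0],[0,0,1.78,3.53,0],[0,0,1.78,3.53,0],[0,0,1.78,3.53,0],[0,0,1.78,3.53,0],[0,0,0,0,0]])

```text
time: 4.7
tool_pos: [0.2452, -0.3081, 0.2854]
ee_rot: [0.636, 1.569, -2.272]
wrist_force: [0.2, 0.8, -0.6]
width: 0.0451
```

```bash
python3 - <<'E'
from h import *
to((.388,.28,.3)); print(robot.get_obs()['joint_positions'])
a=snap('scene','s2.png')['image'];b=snap('top','t2.png')['image']
c1=cv2.resize(a[170:280,240:340],None,fx=4,fy=4,interpolation=cv2.INTER_CUBIC)
c2=cv2.resize(b[155:265,255:355],None,fx=4,fy=4,interpolation=cv2.INTER_CUBIC)
cv2.imwrite('pics/c2.png',np.hstack([c1,c2])[:,:,::-1])
c3=cv2.resize(b[245:305,200:260],None,fx=8,fy=8,interpolation=cv2.INTER_CUBIC)
cv2.imwrite('pics/c3.png',c3[:,:,::-1])
E
```

```text
tcp [ 0.2452 -0.3081  0.2854] F [ 0.2039  0.7671 -0.6096] w 0.04511681606034228 t 4.7
tooly [ 0.2319 -0.9727  0.001 ] shift cm [ -1.5504 -53.8984 -27.5224]
[-1.0413 -0.2654  1.5387 -0.0017  1.8676  0.295 ]
```

View pics/c2.png

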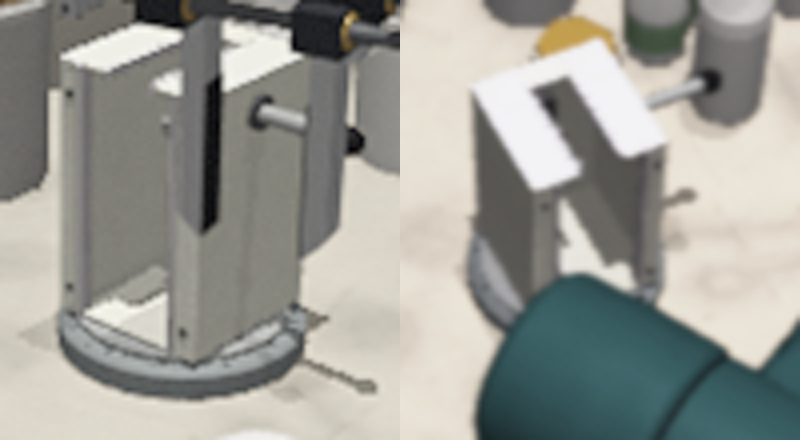

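View pics/c3.png

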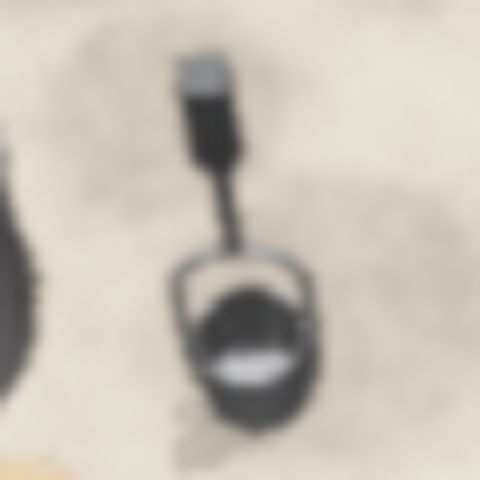

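```bash
python3 - <<'E'
from h import *
s=snap('top');t=snap('scene')
T=lambda x,y:((x-400)/4+255,y/4+155)
S=lambda x,y:(x/4+240,y/4+170)
C=lambda x,y:(x/8+200,y/8+245)
bl=tri([(s,*T(711,82)),(t,*S(353,140))]);print('ball',bl,onz(s,*T(711,82),.185),onz(t,*S(353,140),.185))
q=np.array([onz(s,*T(*x),.211)[:2] for x in [(472,90),(600,40),(665,148),(538,190)]]);c=q.mean(0);print(q,c)
ang=lambda a,b:np.degrees(np.arctan2(b[1]-a[1],b[0]-a[0]))
print('roof yaw',ang(q[3],q[0]),ang(q[2],q[1]),'y',ang(q[2],q[3])-90,ang(q[1],q[0])-90,'ball',ang(c,bl[0])+90)
sl=[onz(s,*T(*x),.211)[:2] for x in [(530,95),(570,80),(628,155),(583,170)]];print('slot',sl,ang(sl[3],sl[0]),ang(sl[2],sl[1]))
g=[onz(s,*C(*x),.228)[:2] for x in [(178,60),(228,56),(232,94),(181,97)]];print('grip',np.mean(g,0),ang(g[0],g[1]),ang(g[3],g[2]),ang(g[0],g[3]),ang(g[1],g[2]))
print('collar',onz(s,*C(217,172),.179),'eye',onz(s,*C(235,250),.108))
for z,a,b in((.085,(178,275),(310,275)),(.07,(178,300),(316,300))):
    p,r=onz(s,*C(*a),z),onz(s,*C(*b),z);print('bail',ang(p,r),np.linalg.norm(p-r),(p+r)/2)
for z,y in((.045,365),):print('rim',onz(s,*C(258,345),.045))
# arm tcp check
E
```

```text
ball (array([ 0.5562, -0.1504,  0.1825]), [np.float64(0.0016786317747702207), np.float64(0.0016786317747703083)]) [ 0.5524 -0.148   0.185 ] [ 0.5545 -0.1529  0.185 ]
[[ 0.6048  0.04  ]
 [ 0.6105 -0.0755]
 [ 0.4872 -0.0717]
 [ 0.4907  0.0351]] [ 0.5483 -0.018 ]
roof yaw 2.4535703702396794 -1.7646571233247186 y -1.9177176409186956 2.835947272600137 ball 3.4060926257172923
slot [array([0.5807, 0.0005]), array([ 0.5817, -0.035 ]), array([ 0.4929, -0.0425]), array([ 0.494 , -0.0046])] 3.3123155477414583 4.8525517339556234
grip [0.3845 0.2806] -109.39586459127128 -110.87661406932526 163.54922325588265 164.27216526455192
collar [0.3766 0.284  0.179 ] eye [0.386  0.2805 0.108 ]
bail -114.88295185647782 0.04966483757844486 [0.388  0.2784 0.085 ]
bail -114.88329289623078 0.052269459526686754 [0.3862 0.2794 0.07  ]
rim [0.3804 0.2795 0.045 ]
```

carry_out(targets=[[0,-0.18,-3.86,-1.94,0],[0,-0.18,-3.86,-1.94,0],[0,-0.18,-3.86,-1.94,0],[0,-0.18,-3.86,-1.94,0],[0,-0.18,-3.86,-1.94,0],[0,-0.18,-3.86,-1.94,0],[0,-0.18,-3.86,-1.94,0],[0,-0.18,-3.86,-1.94,0],[0,-0.18,-3.86,-1.94,0],[0,-0.18,-3.86,-1.94,0],[0,-0.18,-3.86,-1.94,0],[0,-0.18,-3.86,-1.94,0],[0,-0.18,-3.86,-1.94,0],[0,-0.18,-3.86,-1.94,0],[0,0,0,0,-7.8],[0,0,0,0,-7.8],[0,0,0,0,-7.8],[0,0,0,0,-7.8],[0,0,0,0,-7.8],[0,0,0,0,-7.8]])

```text
time: 6.9
tool_pos: [0.3815, 0.2854, 0.3106]
ee_rot: [-1.588, 1.57, 2.622]
wrist_force: [0.3, -0.2, -0.1]
width: 0.094
```

```bash
python3 - <<'E'
from h import *
to((.3845,.2806,.188)); r=R();print(np.degrees(np.arctan2(r[1,1],r[0,1])),robot.get_obs()['joint_positions'])
b=snap('top','t3.png');a=snap('scene','s3.png')
c2=cv2.resize(b['image'][150:310,170:350],None,fx=2.8,fy=2.8,interpolation=cv2.INTER_CUBIC)
c1=cv2.resize(a['image'][165:285,240:340],None,fx=4,fy=4,interpolation=cv2.INTER_CUBIC)[:448]
c1=cv2.resize(c1,None,fx=.7,fy=.7) if 0 else c1[:, :290]
cv2.imwrite('pics/c4.png',np.hstack([c2,c1])[:,:,::-1])
E
```

```text
tcp [0.3815 0.2854 0.3106] F [ 0.3331 -0.1941 -0.0977] w 0.09395571218720557 t 6.9
tooly [ 0.8762 -0.4819 -0.0003] shift cm [12.2601  0.5006  0.2739]
-28.808730945077244 [ 0.523  -0.0738  1.3261  0.0003  1.8894  1.0259]
```

View pics/c4.png

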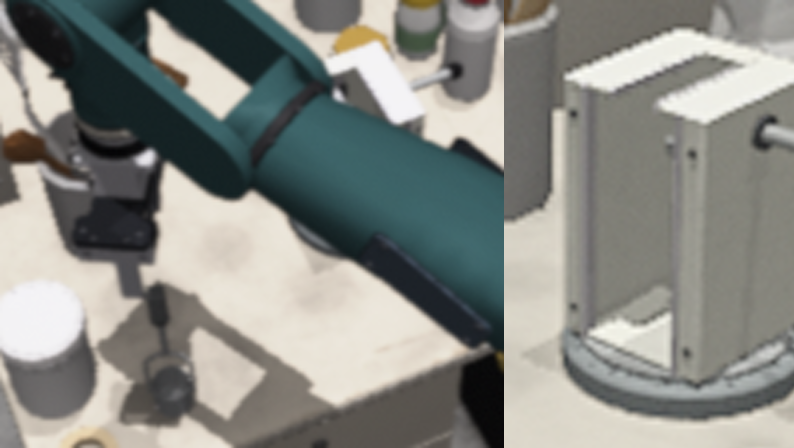

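carry_out(targets=[[0,0,0,0,-6.8],[0,0,0.5,0.4,0],[0,3.1,0,0,0],[0,3.1,0,0,0],[0,3.1,0,0,0],[0,2.9,0,0,0],[0,0,0,0,0]])

```text
time: 7.7
tool_pos: [0.3831, 0.2768, 0.1838]
ee_rot: [-0.644, 1.561, -2.611]
wrist_force: [-0.2, 0.1, -0.9]
width: 0.0941
```

```bash
python3 - <<'E'
from h import *
to((.3845,.2796,.188)); r=R();print(np.degrees(np.arctan2(r[1,1],r[0,1])))
b=snap('top','t4.png');print(proj(b,robot.get_obs()['tool_pos']))
c2=cv2.resize(b['image'][225:305,180:280],None,fx=6,fy=6,interpolation=cv2.INTER_CUBIC)
cv2.imwrite('pics/c5.png',c2[:,:,::-1])
t=snap('scene')
# hook tip candidate: ray onto housing plane y=0
y=np.radians(2.5);n=np.array([-np.sin(y),np.cos(y),0]);
for cy in(-.018,-.022,-.026):
    c=np.array([.5475,cy,.027]);o,d=ray(t,281.5,200);p=o+d*(n@(c-o))/(n@d);print(cy,'hook x,z in housing',(p-c)@[np.cos(y),np.sin(y),0],p[2]-.027)
E
```

```text
tcp [0.3831 0.2768 0.1838] F [-0.2017  0.1043 -0.8574] w 0.0941487904669257 t 7.7
tooly [ 0.9224 -0.3862 -0.0059] shift cm [-0.4195  0.0194 -0.3142]
-22.7211266280415
[228.0093 262.1062]
-0.018 hook x,z in housing -0.009691666460812456 0.1382271734809267
-0.022 hook x,z in housing -0.014898916878342626 0.1410606689806065
-0.026 hook x,z in housing -0.0201061672958728 0.14389416448028639
```

View pics/c5.png

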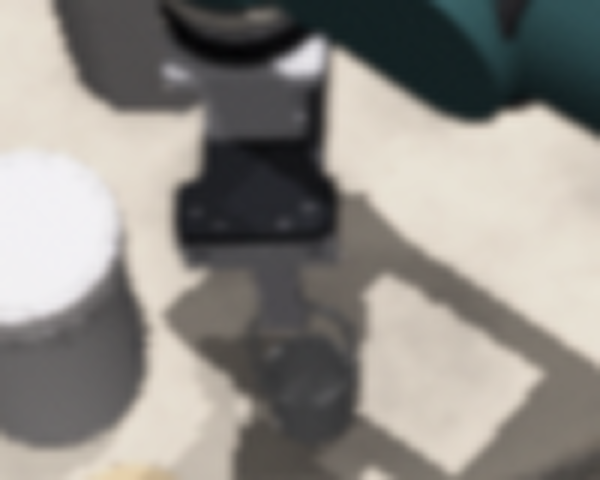

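carry_out(targets=[[0,-0.4,0,-0.2,0],[0.4,0,0,0,0],[1,0,0,0,0],[1,0,0,0,0],[1,0,0,0,0],[1,0,0,0,0],[1,0,0,0,0],[1,0,0,0,0],[1,0,0,0,0],[1,0,0,0,0]])

```text
time: 8.8
tool_pos: [0.3865, 0.2799, 0.1926]
ee_rot: [-0.113, 1.571, -2.077]
wrist_force: [0.2, -0.2, 0.0]
width: 0.0254
```

```bash
python3 - <<'E'
from h import *
to((.3845,.2796,.265)); r=R();print(np.degrees(np.arctan2(r[1,1],r[0,1])),robot.get_obs()['joint_positions'])
E
```

```text
tcp [0.3865 0.2799 0.1926] F [ 0.1728 -0.1798  0.0075] w 0.025394692522054188 t 8.8
tooly [ 0.9235 -0.3835 -0.    ] shift cm [-7.2416 -0.178   0.1058]
-22.549696257569455 [ 0.5079 -0.0729  1.5573 -0.0001  1.6574  0.9014]
```

carry_out(targets=[[1,0,0,0,0],[1,0,0,0,0],[1,0,0,0,0],[1,0,0,0,0]])

```text
time: 9.2
tool_pos: [0.3865, 0.2799, 0.1926]
ee_rot: [0.007, 1.571, -1.958]
wrist_force: [0.3, -0.2, -0.4]
width: 0.0177
```

carry_out(targets=[[1,-1.5,0,0,0],[1,-2.2,0,0,0],[1,-2.2,0,0,0],[1,-2.0,0,0,0],[1,0,1.28,2.74,0],[1,0,1.28,2.74,0],[1,0,1.28,2.74,0],[1,0,1.28,2.74,0],[1,0,1.28,2.74,0],[1,0,1.28,2.74,0],[1,0,1.28,2.74,0],[1,0,1.28,2.74,0],[1,0,1.28,2.74,0],[1,0,1.28,2.74,0],[1,0,0,0,-5],[1,0,0,0,-5],[1,0,0,0,-5],[1,0,0,0,-5],[1,0,0,0,-5],[1,0,0,0,0]])

```text
time: 11.2
tool_pos: [0.3997, -0.0222, 0.2725]
ee_rot: [1.311, 1.57, -0.217]
wrist_force: [0.6, -0.5, -1.7]
width: 0.0178
```

```bash
python3 - <<'E'
from h import *
to((.40,-.022,.2696)); r=R();print(np.degrees(np.arctan2(r[1,1],r[0,1])),robot.get_obs()['joint_positions'])
b=snap('top','t5.png');a=snap('scene','s5.png');p=robot.get_obs()['tool_pos']
for dz in(0,-.0126,-.0876,-.1926):print(dz,proj(a,p+[0,0,dz]),proj(b,p+[0,0,dz]))
c1=cv2.resize(a['image'][150:300,215:345],None,fx=4,fy=4,interpolation=cv2.INTER_CUBIC)
c2=cv2.resize(b['image'][150:300,245:310],None,fx=4,fy=4,interpolation=cv2.INTER_CUBIC)
cv2.imwrite('pics/c6.png',np.hstack([c1,c2])[:,:,::-1])
E
```

```text
tcp [ 0.3997 -0.0222  0.2725] F [ 0.5795 -0.4568 -1.7259] w 0.017839332420432487 t 11.2
tooly [0.9991 0.0426 0.0009] shift cm [ 0.2935  0.0267 -0.0209]
2.4437931134849 [-0.1974 -0.2534  1.5549 -0.      1.8392 -0.24  ]
0 [245.6379 174.9885] [320.6655 205.0589]
-0.0126 [245.6927 180.1032] [320.4687 207.7477]
-0.0876 [246.0086 209.5978] [319.3484 223.0529]
-0.1926 [246.4235 248.3368] [317.9138 242.6526]
```

View pics/c6.png

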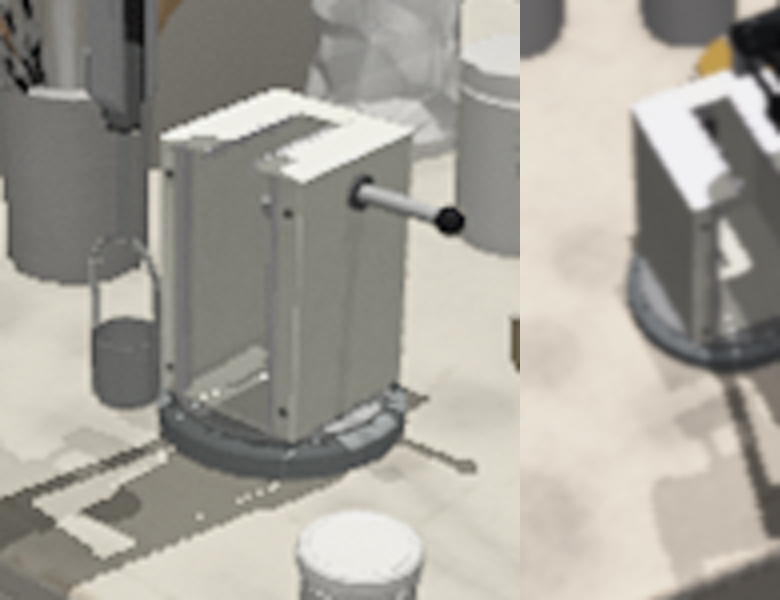

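```bash
python3 - <<'E'
from h import *
t=snap('scene');S=lambda x,y:(x/4+215,y/4+150)
ang=lambda a,b:np.degrees(np.arctan2(b[1]-a[1],b[0]-a[0]))
q=np.array([onz(t,*S(*x),.211)[:2] for x in[(162,138),(275,89),(412,130),(292,185)]]);print('roof FL BL BR FR',q,q.mean(0))
print(ang(q[0],q[1]),ang(q[3],q[2]),ang(q[3],q[0])-90,ang(q[2],q[1])-90,np.linalg.norm(np.roll(q,1,0)-q,axis=1))
bl=onz(t,*S(451,221),.185);y=np.radians(2.5);print('ball',bl,'centre from ball',bl[:2]+.128*np.array([-np.sin(y),np.cos(y)]))
sl=np.array([onz(t,*S(*x),.211)[:2] for x in[(213,146),(310,117),(342,123),(260,162)]]);print('slot',sl,(sl[0]+sl[3])/2,(sl[1]+sl[2])/2)
# base ellipse bottom/side extremes at z=.022
e=np.array([onz(t,*S(*x),.022)[:2] for x in[(160,405),(284,458),(406,400)]]);
A=np.c_[2*e,np.ones(3)];x=np.linalg.solve(A,(e**2).sum(1));print('base circ',x[:2],np.sqrt(x[2]+x[:2]@x[:2]))
n=np.array([-np.sin(y),np.cos(y),0])
for cy in(-.022,-.025,-.028):
    c=np.array([.549,cy,.027]);o,d=ray(t,*S(266,204));p=o+d*(n@(c-o))/(n@d);print(cy,'hook tip',(p-c)@[np.cos(y),np.sin(y),0],p[2]-.027)
E
```

```text
roof FL BL BR FR [[ 0.4873  0.027 ]
 [ 0.6077  0.0327]
 [ 0.6072 -0.0826]
 [ 0.4822 -0.0835]] [ 0.5461 -0.0266]
2.7005679451010347 0.44519300925059363 -2.6182378581833063 -0.27293340757890405 [0.1106 0.1206 0.1152 0.125 ]
ball [ 0.5524 -0.1528  0.185 ] centre from ball [ 0.5469 -0.025 ]
slot [[ 0.4987 -0.0062]
 [ 0.5812 -0.0189]
 [ 0.5866 -0.0412]
 [ 0.4978 -0.0455]] [ 0.4982 -0.0258] [ 0.5839 -0.03  ]
base circ [ 0.5456 -0.0301] 0.08419631759668206
-0.022 hook tip -0.016389329105350577 0.1382604623714281
-0.025 hook tip -0.02029518483134535 0.14039794066550584
-0.028 hook tip -0.024201040557340247 0.14253541895958374
```

carry_out(targets=[[1,0,0,0.65,0],[1,0,1,0.01,0],[1,0,1,0.01,0],[1,0,1,0.01,0],[1,0,1,0.01,0],[1,0,1,0.01,0],[1,0,0.5,0,0],[1,0,0,0,0],[1,0,0,0,0]])

```text
time: 12.25
tool_pos: [0.4549, -0.0268, 0.2716]
ee_rot: [-1.533, 1.57, -3.06]
wrist_force: [-0.1, 0.4, -1.9]
width: 0.0176
```

```bash
python3 - <<'E'
from h import *
to((.5495,-.0244,.2725))
b=snap('top','t6.png');a=snap('scene','s6.png');p=robot.get_obs()['tool_pos']
for dz in(0,-.0126,-.0876,-.1926):print(dz,proj(a,p+[0,0,dz]),proj(b,p+[0,0,dz]))
c1=cv2.resize(a['image'][165:275,235:335],None,fx=5,fy=5,interpolation=cv2.INTER_CUBIC)
c2=cv2.resize(b['image'][150:260,270:330],None,fx=5,fy=5,interpolation=cv2.INTER_CUBIC)
cv2.imwrite('pics/c7.png',np.hstack([c1,c2])[:,:,::-1])
E
```

```text
tcp [ 0.4549 -0.0268  0.2716] F [-0.1317  0.3984 -1.8955] w 0.017563032965261956 t 12.25
tooly [ 0.9991  0.043  -0.0006] shift cm [-0.0961  9.4605  0.1658]
0 [262.9251 169.8133] [313.6277 191.3914]
-0.0126 [262.9009 174.7926] [313.48   194.1119]
-0.0876 [262.7612 203.5339] [312.6382 209.6121]
-0.1926 [262.5773 241.3561] [311.5583 229.4967]
```

View pics/c7.png

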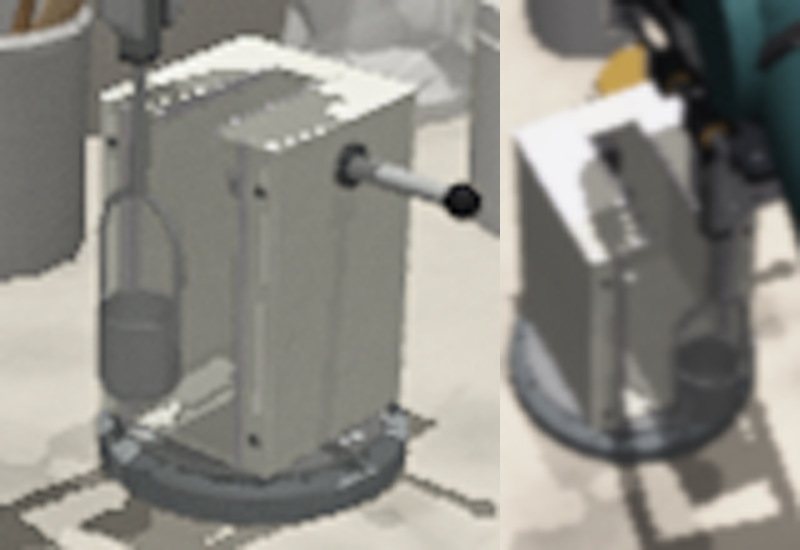

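carry_out(targets=[[1,0,0.8,0.01,0],[1,0,0.8,0.01,0],[1,0,0.8,0.01,0],[1,0,0.8,0.01,0],[1,0,0.8,0.01,0],[1,0,0,0,0]])

```text
time: 12.95
tool_pos: [0.4959, -0.0257, 0.2711]
ee_rot: [-1.716, 1.57, 3.04]
wrist_force: [-0.5, 0.3, -1.6]
width: 0.0179
```

```bash
python3 - <<'E'
from h import *
to((.5495,-.024,.2725))
a=snap('scene','s7.png');p=robot.get_obs()['tool_pos']
for dz in(0,-.0126,-.0876,-.1926):print(dz,proj(a,p+[0,0,dz]))
c1=cv2.resize(a['image'][165:275,235:335],None,fx=5,fy=5,interpolation=cv2.INTER_CUBIC)
cv2.imwrite('pics/c8.png',c1[:,:,::-1])
E
```

```text
tcp [ 0.4959 -0.0257  0.2711] F [-0.4554  0.3177 -1.5554] w 0.017921151344318827 t 12.95
tooly [ 0.9991  0.043  -0.0007] shift cm [-0.1414  5.3631  0.0655]
0 [273.5872 165.855 ]
-0.0126 [273.5171 170.7287]
-0.0876 [273.1122 198.8815]
-0.1926 [272.5785 235.9843]
```

View pics/c8.png

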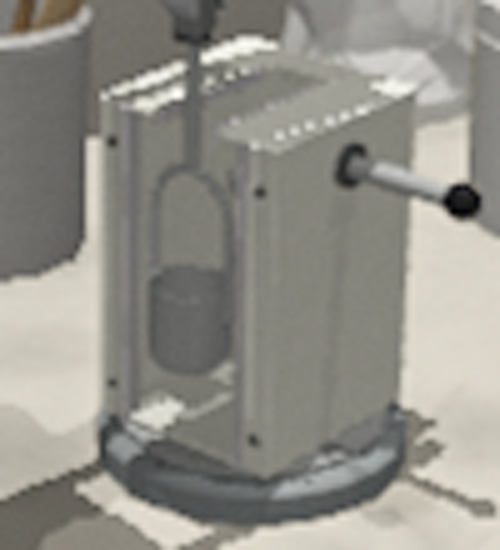

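carry_out(targets=[[1,0,0.5,0.01,0],[1,0,0.5,0.01,0],[1,0,0.5,0.01,0],[1,0,0.5,0.01,0],[1,0,0.5,0,0],[1,0,0.5,0.01,0],[1,0,0,0,0]])

```text
time: 13.7
tool_pos: [0.5255, -0.0249, 0.2714]
ee_rot: [-1.496, 1.57, -3.024]
wrist_force: [-0.9, 0.5, -2.3]
width: 0.0181
```

carry_out(targets=[[1,0,0.5,0.01,0],[1,0,0.5,0.01,0],[1,0,0.5,0.01,0],[1,0,0.5,0.01,0],[1,0,0.35,0,0],[1,0,0,0,0],[1,0,0,0,0],[1,0,0,0,0]])

```text
time: 14.5
tool_pos: [0.5483, -0.0242, 0.2717]
ee_rot: [-0.7, 1.571, -2.228]
wrist_force: [-0.9, -1.2, -1.3]
width: 0.0181
```

carry_out(targets=[[1,0.3,0,0,0],[1,0.4,0,0,0],[1,0.4,0,0,0],[1,0.4,0,0,0],[1,0.2,0,0,0],[1,0,0,0,0],[1,0,0,0,0]])

```text
time: 15.2
tool_pos: [0.5484, -0.0243, 0.2547]
ee_rot: [0.639, 1.571, -0.889]
wrist_force: [0.5, 0.7, -1.2]
width: 0.0178
```

carry_out(targets=[[1,0.1,0,0,0],[1,0.1,0,0,0],[1,0.1,0,0,0],[1,0,0,0,0],[1,0,0,0,0]])

```text
time: 15.7
tool_pos: [0.5484, -0.0242, 0.2516]
ee_rot: [-0.514, 1.571, -2.042]
wrist_force: [-0.2, -0.4, -2.0]
width: 0.0179
```

carry_out(targets=[[1,0.1,0,0,0],[1,0.1,0,0,0],[1,0,0,0,0],[1,0,0,0,0]])

```text
time: 16.1
tool_pos: [0.5484, -0.0243, 0.2496]
ee_rot: [-0.842, 1.571, -2.37]
wrist_force: [-0.1, 0.2, -2.4]
width: 0.0178
```

carry_out(targets=[[1,0.1,0,0,0],[1,0.1,0,0,0],[1,0,0,0,0],[1,0,0,0,0]])

```text
time: 16.5
tool_pos: [0.5485, -0.0243, 0.248]
ee_rot: [1.172, 1.57, -0.356]
wrist_force: [0.1, -0.1, -1.3]
width: 0.0181
```

carry_out(targets=[[1,0.1,0,0,0],[1,0,0,0,0],[1,0,0,0,0]])

```text
time: 16.8
tool_pos: [0.5485, -0.0243, 0.2476]
ee_rot: [1.256, 1.569, -0.272]
wrist_force: [-1.1, -0.8, 3.9]
width: 0.0182
```

carry_out(targets=[[1,0.1,0,0,0],[1,0,0,0,0],[1,0,0,0,0]])

```text
time: 17.1
tool_pos: [0.5485, -0.0243, 0.2475]
ee_rot: [1.291, 1.569, -0.237]
wrist_force: [-2.3, 0.4, 7.5]
width: 0.018
```

carry_out(targets=[[1,-0.1,0,0,0],[1,0,0,0,0],[1,0,0,0,0],[1,0,0,0,0]])

```text
time: 17.5
tool_pos: [0.5486, -0.0243, 0.2475]
ee_rot: [1.22, 1.569, -0.308]
wrist_force: [-0.6, -0.2, 5.8]
width: 0.0179
```

```bash
python3 - <<'E'
from h import *
to((.5485,-.0243,.2475))
a=snap('scene','s8.png')['image']
F=np.mean([(snap('top'),robot.get_obs()['wrist_force'])[1] for _ in range(5)],0);print(F)
cv2.imwrite('pics/c9.png',cv2.resize(a[165:275,235:335],None,fx=5,fy=5,interpolation=cv2.INTER_CUBIC)[:,:,::-1])
E
```

```text
tcp [ 0.5486 -0.0243  0.2475] F [-0.5555 -0.172   5.8185] w 0.01790282866236103 t 17.5
tooly [0.9991 0.0428 0.0012] shift cm [ 0.0037 -0.0089 -0.0037]
[-1.7008  0.2098  5.8215]
```

View pics/c9.png

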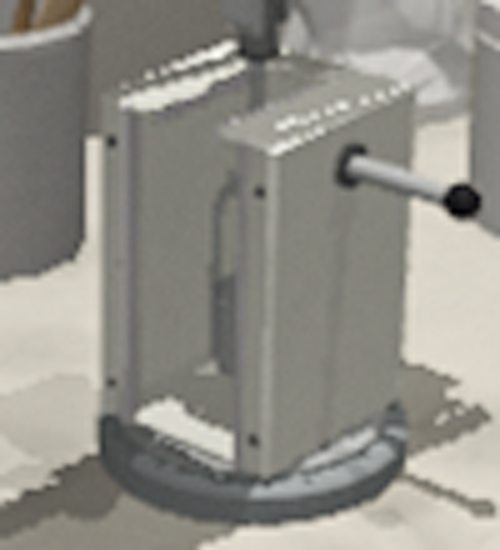

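carry_out(targets=[[1,-0.1,0,0,0],[1,0,0,0,0],[1,0,0,0,0],[0.78,0,0,0,0],[0.6,0,0,0,0],[0.5,0,0,0,0],[0.4,0,0,0,0],[0.4,0,0,0,0],[0.4,0,0,0,0],[0.4,0,0,0,0],[0.4,0,0,0,0],[0.4,0,0,0,0]])

```text
time: 19.0
tool_pos: [0.5484, -0.0243, 0.2477]
ee_rot: [0.538, 1.571, -0.99]
wrist_force: [0.5, 0.1, -0.4]
width: 0.0564
```

carry_out(targets=[[0.4,-1,0,0,0],[0.4,-1.5,0,0,0],[0.4,-2,0,0,0],[0.4,-2,0,0,0],[0.4,-2.5,0,0,0],[0.4,-2.5,0,0,0],[0.4,0,-3,0,0],[0.4,0,-3,0,0],[0.4,0,-3,0,0],[0.4,0,-3,0,0],[0.4,0,-3,3,0],[0.4,0,-3,3,0],[0.4,0,0,4,0],[0.4,0,0,4,0],[0.4,0,0,4,0],[0.4,0,0,4,0],[0.4,0,0,0,0],[0.4,0,0,0,0]])

```text
time: 20.8
tool_pos: [0.3778, -0.2521, 0.363]
ee_rot: [-2.998, 1.57, 1.756]
wrist_force: [0.9, -0.1, -0.9]
width: 0.0564
```

```bash
python3 - <<'E'
from h import *
to((.5485,-.0243,.2475))
a=snap('scene','s9.png')['image'];b=snap('top','t9.png')['image']
c1=cv2.resize(a[125:275,235:335],None,fx=3.8,fy=3.8,interpolation=cv2.INTER_CUBIC)
c2=cv2.resize(b[130:280,250:350],None,fx=3.8,fy=3.8,interpolation=cv2.INTER_CUBIC)
cv2.imwrite('pics/c10.png',np.hstack([c1,c2])[:,:,::-1])
E
```

```text
tcp [ 0.3778 -0.2521  0.363 ] F [ 0.9181 -0.1271 -0.8755] w 0.056402366171807446 t 20.8
tooly [ 0.9992  0.0412 -0.0001] shift cm [ 11.5583  17.9909 -22.0495]
```

```bash
python3 - <<'E'
from h import *
for k in range(2):
  for n in('scene','top'):
    s=snap(n);g=cv2.cvtColor(s['image'],cv2.COLOR_RGB2GRAY)
    for z in(.283,.262,.24):
        u,v=proj(s,[.5484,-.0243,z]);print(n,z,(u.round(1),v.round(1)),g[int(round(v)),int(u)-9:int(u)+10])
E
```

```text
scene 0.283 (np.float64(286.9), np.float64(156.2)) [112 110 110 112 110 110 108 112 104 118 131 130 120 113 113 109 107 107
 109]
scene 0.262 (np.float64(286.7), np.float64(164.2)) [108 108 107 109 107 111  88  73  86  85  85  84  78  70  69  95 118 120
 136]
scene 0.24 (np.float64(286.5), np.float64(172.4)) [106 106 101  99  97 146 137  79  83  82  84  81  76  68  96 152 171 169
 166]
top 0.283 (np.float64(299.3), np.float64(167.8)) [161 178 194 204 218 226 198 144 132 139 141 142 153 191 230 241 239 221
 182]
top 0.262 (np.float64(299.2), np.float64(172.4)) [243 243 243 243 242 237 197 103  53  52  55  57  88 167 228 242 244 244
 242]
top 0.24 (np.float64(299.1), np.float64(177.2)) [ 92  86  85  90  93  86  67  51  50  54  54  57 108 199 239 244 244 244
 244]
scene 0.283 (np.float64(286.9), np.float64(156.2)) [110 111 110 111 110 110 109 108 104 118 132 131 121 112 112 107 108 108
 109]
scene 0.262 (np.float64(286.7), np.float64(164.2)) [108 108 108 108 106 109  88  73  87  85  86  86  76  70  66  94 118 121
 134]
scene 0.24 (np.float64(286.5), np.float64(172.4)) [106 106 104 100  97 144 137  79  84  86  83  80  73  65  96 153 172 170
 166]
top 0.283 (np.float64(299.3), np.float64(167.8)) [161 178 194 203 218 226 198 143 131 139 141 141 154 190 230 241 239 221
 182]
top 0.262 (np.float64(299.2), np.float64(172.4)) [243 243 243 243 243 237 197 103  52  52  55  57  88 167 228 242 244 244
 243]
top 0.24 (np.float64(299.1), np.float64(177.2)) [ 92  86  85  91  93  86  68  51  50  53  53  58 108 199 239 244 244 244
 244]
```

```bash
python3 - <<'E'
from h import *
s=snap('scene');g=cv2.cvtColor(s['image'],cv2.COLOR_RGB2GRAY)[198:213,320:336]
v,u=np.where(g<50);print('ball',u.mean()+320,v.mean()+198,len(u))
print(robot.close_job())
E
```

```text
ball 327.09090909090907 204.6969696969697 33
the job is handed in; nothing more can be done
None
```

The cabinet is turned one click so its opening faces front, and the dip cup is hanging by its bail on the hook inside. The job is handed in at about 21 s of the 67 s allowed.

- **Turning the cabinet:** I pushed the bar with the closed fingers. The cabinet measured about -27° before and about +2° after. The black ball at the end of the bar was still in the same place just before hand-in.
- **Hanging the cup:** I gripped the cup, passed it in through the opening and roof slot, and felt no wall contact. It met the hook about 133 mm up in the cabinet's frame. The hook carried roughly 4–10 N while I still held the cup, then I eased off and released it.
- **Last checks:** In both cameras the cup's grip was upright, at rest and within a pixel or two of where it should be. It did not move between two successive frames.

**Disagreements and gaps:**
- The two cameras disagreed by 5–8 mm on the cabinet's sideways position. I placed the cup nearer the scene camera's value, because it agreed well with the robot's own position for the held cup.
- After release I checked the cup only by pixel values, because I had used all 12 pictures. The bail on the hook is hidden inside the cabinet.
- I did not re-measure the pots, jars and bottles at the end. I felt no contact with them, and none appeared moved in the views I had.

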